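Swing out the second tray brace of the strip analyser

ROBOT

A 6-joint arm with a two-finger parallel gripper is mounted at the origin on the work surface. World frame = base frame: x ahead of the robot, y to its left, z up, the work surface at z = 0. Lengths are in mm, angles in rad, forces in N, time in s.
With the tool pointing down it reaches from about 275 to 825 mm from the base axis. Payload 4.9 kg.
Tool frame: the origin (TCP) lies at the very end of the fingers, on their centre line; the grasp point (between the pads) lies 19 mm behind it; z points along the fingers, y is the line along which they close (so a half turn about z gives the same grasp; the last joint's range is limited). The gripper opens to 85 mm and grips with 20 to 120 N. Pads are 22 mm wide; open, the fingers measure 114 mm over their backs; the gripper's body (76 mm by 85 mm) begins 54 mm behind the grasp point. The pads swing forward as they close: fully open they stand 13 mm farther back than shut.
Start: joints at [1.065, 0.326, -0.193, 1.052, 0, 1.437], TCP at [199.807, 512.441, 192.181] pointing down, gripper open.
Joint ranges: [-2.65, 2.65], [-0.97, 1.79], [-1.3, 1.35], [-1.93, 2.1], [-1.47, 1.37], [-3.14, 3.14]. Speed limits (rad/s): [2.57, 2.57, 3.14, 3.14, 3.14, 3.14].

INTERFACE

Orientations are given as [roll, pitch, yaw] about the fixed x, y, z axes, in that order (R = Rz(yaw) Ry(pitch) Rx(roll)).
In Python, from bench import bot, solve_ik, imaging gives the robot as it stands. Calls block until the motion is done:
- bot.move_ptp(position, orientation): joint-space move of the TCP to a pose.
- bot.movel(position, rot=None, max_speed=150, threshold=None): straight line of the TCP; rot=None keeps the orientation; max_speed is the mean speed in mm/s. With threshold (N) it stops when the force on the tool has changed by that much, and returns True; else False.
- bot.move_j(angles): joint-space move.
- bot.grip(opening, effort=None): opening from 0.0 (shut) to 1.0 (fully open); effort is the grip in N (None keeps the last); returns when the fingers have stopped.
- bot.dwell(seconds).
- solve_ik(position, orientation): joint angles nearest the present ones, or None.
- bot.get_state(): the state.
- imaging.capture(name): name is "scene" or "top"; returns the picture (400x640x3 uint8, blue, green, red); there is no depth.
- imaging.camera_model(name): a dict with "K" (3x3 intrinsics, pixels), "position" and "rotation" of the camera in the world. Camera axes: x right, y up, looking along -z (the intrinsics and any distortion apply to the point x, -y, -z); pixel columns grow to the right and rows downward; lengths in mm; the calibration is good to about 2 mm. A picture is of the moment at which its call begins. camera_model takes no time and is no camera call.
A pose or a line that the arm cannot do raises bot.IKError and nothing moves.
- bot.sign_off(): hands the job in; it is judged then, once.
The state is a dict: "t": time; "qpos": joint angles; "joint_velocities": joint speeds; "effort": joint torques, N m; "tcp_pos": TCP position; "orientation": TCP orientation; "contact_force": force on the tool from outside, world axes, zero at the start; "wrist_torque": the same for the moment, N m; "opening": opening from 0.0 (shut) to 1.0 (fully open); "gripper_force": force on a finger pad.
Only numpy, scipy, OpenCV 4.12 (cv2) and the standard library are available. Lean on these libraries where they do the work, as an engineer would, in place of code of your own. Each camera call takes 0.05 s, during which the arm holds its last target. There are 200 camera calls.

TASK

The strip tray is to be set on the analyser's two front braces, but only one brace is out. Swing the other one, the brace that still lies folded or nearly folded along the analyser's front, out towards you until it clicks fully home against its end stop, then let go of it. Leave the brace that is already out as it is.

Things in the scene. Friction and masses are not known exactly. Their poses are not given: they have to be found in the camera images.
- free_brace (a joint): Angle of the brace to swing out: flat aluminium bar, 14 mm wide, 34 to 50 mm above the table, on a vertical hinge. 0 = folded along the analyser's front; grows anticlockwise from above to its stop at 1.571 = square out. Starts at 0 to 0.4. Light friction (0.3 N at the stud), stays where left; a spring ball at 1.0 to 1.3 (1 to 2 N) must be passed; past 1.35 it snaps to the stop and holds.
- free_brace_stud (a point): Centre of the top of the upright round steel stud near that brace's free end: diameter 14 mm, standing 45 mm above the bar, its top 95 mm above the table. It moves with the brace on a circle of 110 mm radius about the hinge; it can be pinched from above.
- free_brace_hinge (a point): Point on that brace's vertical hinge axis, 50 mm above the table (top of the bar), 35 mm in front of the fixed cream wedge-shaped analyser (340 mm wide, 55 mm high in front, 90 mm at the back, front facing the robot). It does not move during the job.
- set_brace (a joint): Angle of the other brace, same make and sense of angle, its hinge 190 mm to the left or right of the first along the analyser's front. It starts out at its stop (about 1.57) and stays there.
There are look-alikes about, which are no part of the job. Leave any purple or turquoise look-alike of the part that bears free_brace alone.

How it is judged (in metres and radians):
At the end, for the whole second after the job is handed in: The brace that was folded is home in its detent, within 10 degrees of square out (angle above 1.40 rad) and at rest; the other brace is still out (above 1.40 rad) (value of joint each of free_brace, set_brace above 1.4 rad and velocity of joint free_brace below 0.1 rad/s); the robot touches nothing.
It also fails if it takes over 32 s, if anything falls off the work surface, if the arm or the gripper's body presses on something with over 40 N, if the wrist force passes 120 N, or if a joint passes its speed limit or range.

## Working session

There is one attempt and no reset: what is moved stays moved. The work goes in short steps, each a Python script; the robot and the scene stay as the last script left them, time stands still between calls to the robot, and variables do not carry over. Pictures are saved under pics/ and viewed, at most 10 in all, crops included, and the job is handed in when it is done.

```bash
mkdir -p pics
cat > h.py <<'E'
import numpy as np, cv2
from bench import bot, solve_ik, imaging
def ray(cam,u,v):
    m=imaging.camera_model(cam);K=np.array(m["K"]);d=m.get("distortion")
    p=cv2.undistortPoints(np.array([[[u,v]]],float),K,None if d is None else np.array(d))[0,0]
    return np.array(m["position"],float),np.array(m["rotation"])@np.array([p[0],-p[1],-1])
def at(cam,u,v,z):
    o,d=ray(cam,u,v);return o+d*(z-o[2])/d[2]
E
python3 - <<'E'
from h import *
for c in("scene","top"):
    cv2.imwrite(f"pics/{c}0.png",imaging.capture(c)); print(imaging.camera_model(c))
print(bot.get_state())
E
```

```text
{'K': array([[434.43780439,   0.        , 322.34694255],
       [  0.        , 434.43780439, 196.71905939],
       [  0.        ,   0.        ,   1.        ]]), 'position': array([ 756.60337623, -319.87772892,  771.50183011]), 'rotation': array([0.55695976, 0.00161864, 0.56816977])}
{'K': array([[421.12006716,   0.        , 316.84996642],
       [  0.        , 421.12006716, 196.91506725],
       [  0.        ,   0.        ,   1.        ]]), 'position': array([339.06692693,  42.65340623, 987.65094274]), 'rotation': array([ 0.17683279, -0.03596514, -1.54054471])}
{'t': 0.1, 'qpos': array([ 1.06480021e+00,  3.26838138e-01, -1.93478996e-01,  1.05198754e+00,
       -1.11666306e-06,  1.43660635e+00]), 'joint_velocities': array([ 0.00094164, -0.00292737,  0.00193909, -0.00030821,  0.00135871,
       -0.00031093]), 'effort': array([ 2.59277722e-04, -4.44237435e+01,  2.63038570e+01,  7.85622862e-03,
       -1.55682842e-04, -1.06642673e-05]), 'tcp_pos': array([199.52051866, 511.92366778, 191.49925024]), 'orientation': array([-3.14009772e+00, -2.00690878e-04,  2.76978636e+00]), 'contact_force': array([-0.61620534,  0.00602929,  0.09915478]), 'wrist_torque': array([-0.0083942 ,  0.01050023, -0.07307565]), 'gripper_force': 0.0, 'opening': 1.0001911773437164}
```

View pics/scene0.png

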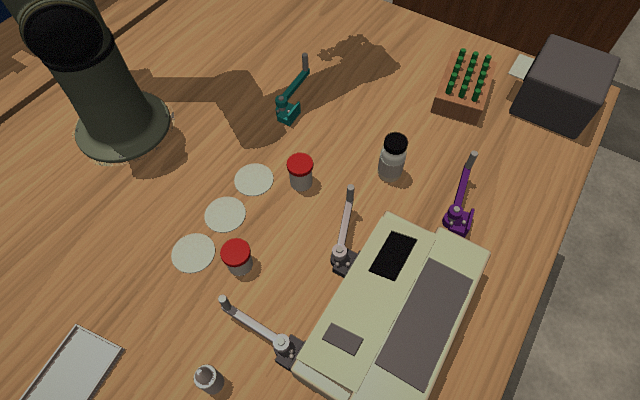

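View pics/top0.png

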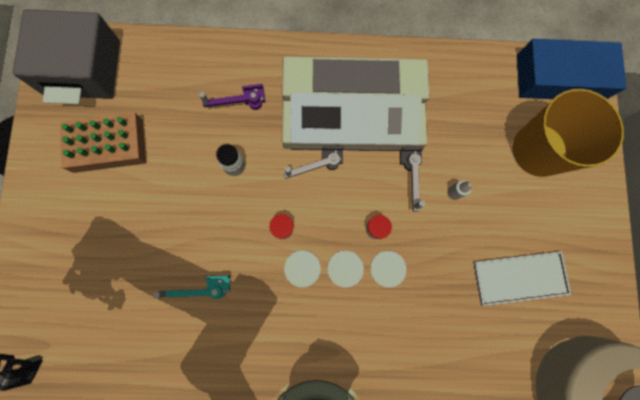

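Candidates, by pixel in the top view:
- Silver brace, hinge (335,158), stud (287,172): nearly folded, so this is the one to swing out.
- Silver brace, hinge (415,160), stud (418,205): already out.
- Purple look-alike (230,100).
- Turquoise look-alike (190,292).

I'll check the first one in a close crop.

```bash
cat > h.py <<'E'
import numpy as np, cv2
from scipy.spatial.transform import Rotation as Ro
from bench import bot, solve_ik, imaging
def ray(cam,u,v):
    m=imaging.camera_model(cam);K=np.array(m["K"])
    return np.array(m["position"],float),Ro.from_euler("xyz",m["rotation"]).as_matrix()@np.array([(u-K[0,2])/K[0,0],-(v-K[1,2])/K[1,1],-1])
def at(cam,u,v,z):
    o,d=ray(cam,u,v);return o+d*(z-o[2])/d[2]
E
python3 - <<'E'
from h import *
a=cv2.imread("pics/top0.png")[130:220,270:440]; b=cv2.imread("pics/scene0.png")[175:285,310:380]
a=cv2.resize(a,None,fx=3,fy=3,interpolation=2); b=cv2.resize(b,None,fx=4,fy=4,interpolation=2)
o=np.zeros((440,800,3),np.uint8); o[:270,:510]=a; o[:440,515:795]=b; cv2.imwrite("pics/c.png",o)
print(at("scene",351,188,95),at("top",287,172,95)); print(at("scene",339,254,55),at("top",335,158,55))
E
```

```text
[563.61941155  79.29218312  95.        ] [552.15372664  81.87495838  95.        ]
[605.94611889 -30.47349058  55.        ] [598.89704395 -24.71527916  55.        ]
```

View pics/c.png

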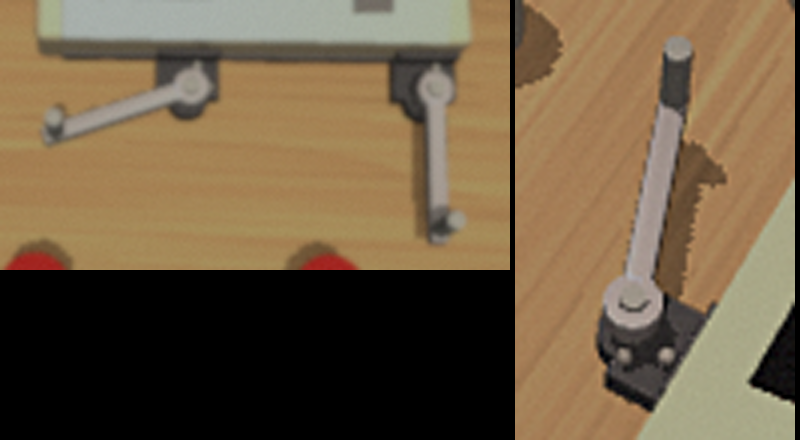

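The crop shows the silver free brace with its stud top at top-view (288.4,169.3) and scene (350.7,186.5). Its hinge is at top-view (334,158) and scene (339.7,249.5). The set brace's stud is at top-view (421.7,204).

Run:
```python
from h import *
print(at("scene",350.7,186.5,95),at("top",288.4,169.3,95)); 
for z in(50,60):print(at("scene",339.7,249.5,z),at("top",334.3,158,z))
print(at("top",421.7,204,95), at("top",415.3,159,55), at("top",283,139,55), at("top",425,150,55))
```

```text
[561.45402812  81.86223334  95.        ] [558.29491815  79.09574006  95.        ]
[601.32622969 -20.16268745  50.        ] [600.22507845 -23.46064163  50.        ]
[603.47836764 -24.31673154  60.        ] [597.43983994 -22.75553864  60.        ]
[ 492.32970722 -212.3960959    95.        ] [ 603.97236062 -210.38551259   55.        ] [639.23238234  96.1394384   55.        ] [ 626.45798621 -233.31818259   55.        ]
```

Run:
```python
from h import *
bot.grip(0.45,20)
th=0.372; o=[np.pi,0,np.pi/2+th]
bot.move_ptp([560,80.5,150],o)
print(bot.movel([560,80.5,62],max_speed=100,threshold=6))
s=bot.get_state();print(s["t"],s["tcp_pos"],s["contact_force"],s["qpos"])
bot.grip(0.25); s=bot.get_state();print(s["contact_force"],s["gripper_force"],s["opening"])
for c in("scene","top"): cv2.imwrite(f"pics/{c}1.png",imaging.capture(c))
a=cv2.imread("pics/top1.png")[110:230,250:450];b=cv2.imread("pics/scene1.png")[100:290,270:420]
o=np.zeros((600,800,3),np.uint8);o[:240,:400]=cv2.resize(a,None,fx=2,fy=2);o[:475,405:780]=cv2.resize(b,None,fx=2.5,fy=2.5);cv2.imwrite("pics/d.png",o)
```

```text
False
3.6917 [560.61903038  80.53452531  62.61491553] [ 0.82611909  0.20109883 -0.1423883 ] [ 1.23590829e-02  4.72183723e-01 -3.28584103e-01  7.68853640e-01
 -5.42728968e-07  1.21113685e+00]
[-0.48547659  0.02255283  0.69522416] 0.0 0.25265040614113404
```

View pics/d.png

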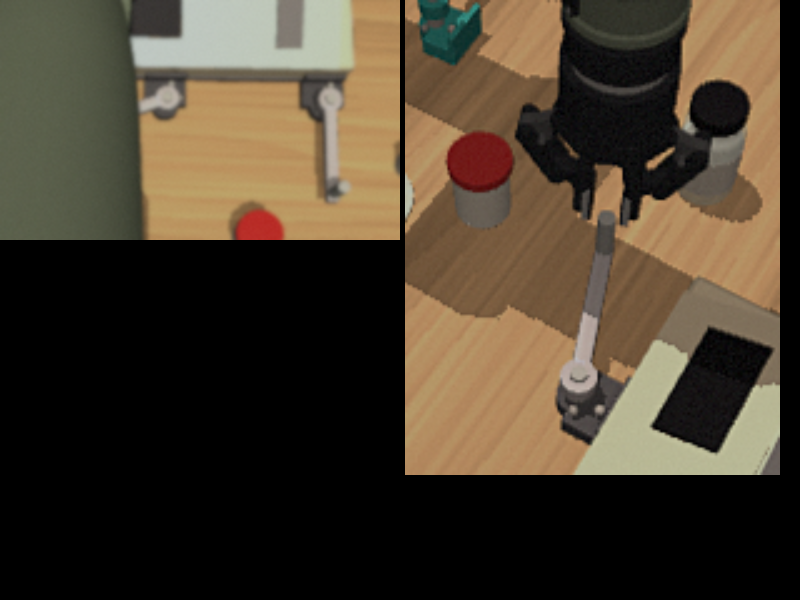

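Run:
```python
from h import *
m=imaging.camera_model("scene");R=Ro.from_euler("xyz",m["rotation"]).as_matrix();K=m["K"]
for p in([560,80,95],[560,80,50],[560,80,72],[560,80,62],[545,78,72],[575,86,72]):
    q=R.T@(np.array(p)-m["position"]);print(p,K[0,2]+K[0,0]*q[0]/-q[2],K[1,2]+K[1,1]*q[1]/q[2])
b=cv2.imread("pics/scene1.png")[150:225,310:390];cv2.imwrite("pics/e.png",cv2.resize(b,None,fx=8,fy=8,interpolation=0)[:600,:640])
```

```text
[560, 80, 95] 349.51717607763106 186.85498801112118
[560, 80, 50] 348.32845295613413 199.50846473943332
[560, 80, 72] 348.89589988860115 193.46822170497342
[560, 80, 62] 348.6348277707399 196.2472287824238
[545, 78, 72] 341.6168086893457 190.65453047867075
[575, 86, 72] 357.2937316094581 194.80007449981315
```

View pics/e.png

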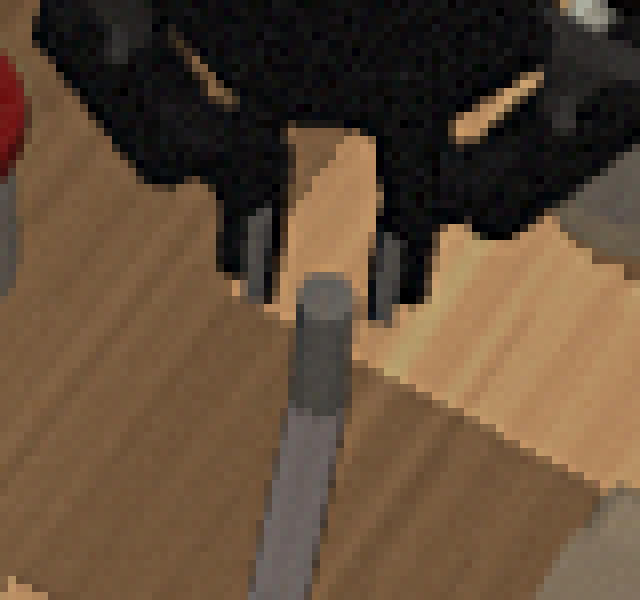

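The stud (350,186) shows between the pads, but the tips (343,187) and (358,190) look higher than they should. I'll go lower and close gently to test for it.

Run:
```python
from h import *
p=bot.get_state()["tcp_pos"]
print(bot.movel([560,80,55],max_speed=40,threshold=5))
s=bot.get_state();print(s["t"],s["tcp_pos"],s["contact_force"])
bot.grip(0.05,20);s=bot.get_state();print(s["t"],s["opening"],s["gripper_force"],s["contact_force"],s["wrist_torque"])
cv2.imwrite("pics/s2.png",imaging.capture("scene"))
b=cv2.imread("pics/s2.png")[150:225,310:390];cv2.imwrite("pics/f.png",cv2.resize(b,None,fx=8,fy=8,interpolation=0)[:600,:640])
```

```text
False
4.425 [559.48890341  79.95130936  54.45528418] [ 0.07565849 -0.31736238 -0.12183205]
4.7 0.121046943888917 19.464064836502075 [ 0.37132179  0.40860302 -2.37110879] [ 0.03477792  0.04126234 -0.04185854]
```

View pics/f.png

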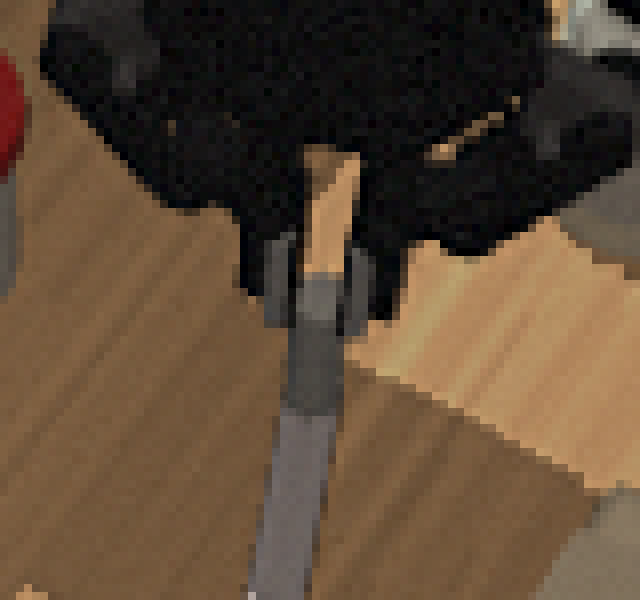

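The stud is pinched: the fingers stopped at 0.12 with 19 N, and the pads sit on either side of the stud top (350,187). Next I loosen to a close cage and sweep the arc.

Run:
```python
from h import *
bot.grip(0.17)
H=np.array([600.,-22.])
for th in np.linspace(.378,1.61,12)[1:]:
    xy=H+110*np.array([-np.sin(th),np.cos(th)])
    hit=bot.movel([*xy,55],[np.pi,0,np.pi/2+th],max_speed=60,threshold=15)
    s=bot.get_state();print(round(th,2),hit,round(s["t"],2),s["tcp_pos"].round(1),s["contact_force"].round(1))
    if hit: break
cv2.imwrite("pics/s3.png",imaging.capture("scene"))
```

```text
0.49 False 5.33 [548.3  75.1  55.2] [-0.3  0.1 -0.6]
0.6 False 5.69 [538.1  68.8  55.1] [ 0.2  0.8 -0.1]
0.71 False 6.05 [528.4  61.2  55.1] [ 0.3 -0.3  0.1]
0.83 False 6.41 [519.5  52.7  55.1] [-0.8  0.3  1. ]
0.94 False 6.77 [511.7  43.2  55.1] [-0.1  0.6  1. ]
1.05 False 7.12 [505.   32.9  55.1] [-0.3 -0.3 -0.3]
1.16 False 7.48 [499.4  22.1  55. ] [-0.   0.6  0.1]
1.27 False 7.84 [495.   10.4  55. ] [ 0.3 -0.8 -0.1]
1.39 False 8.2 [492.1  -1.7  55. ] [ 1.  -0.5  0.1]
1.5 False 8.56 [490.5 -14.3  55. ] [-1.1 -2.1 -0.5]
1.61 False 8.92 [490.1 -25.   55. ] [ 1.4  4.4 -0.3]
```

View pics/s3.png

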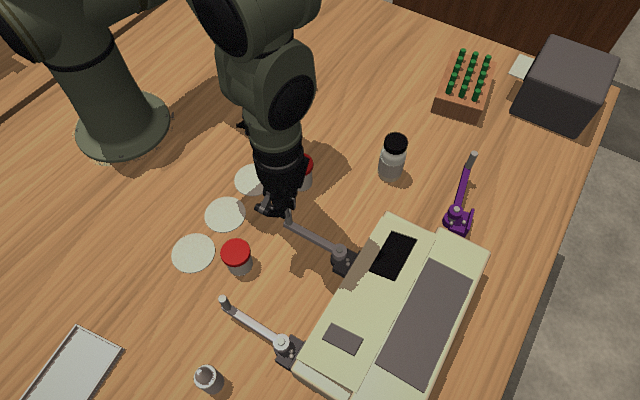

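The free brace is now parallel to the set one, with its stud near (287,215), and the 4.4 N along +y says it is against the stop. I'll release, lift and check.

Run:
```python
from h import *
bot.movel([490,-23,55],max_speed=30)
bot.grip(0.4); bot.movel([490,-23,160],max_speed=120); bot.move_ptp([380,200,250],[np.pi,0,3.14])
s=bot.get_state();print(s["t"],s["contact_force"])
cv2.imwrite("pics/s4.png",imaging.capture("scene"));cv2.imwrite("pics/t4.png",imaging.capture("top"))
b=cv2.imread("pics/s4.png")[170:370,200:400];a=cv2.imread("pics/t4.png")[120:240,270:450]
o=np.zeros((600,800,3),np.uint8);o[:500,:500]=cv2.resize(b,None,fx=2.5,fy=2.5)[:500,:500];o[:200,500:]=cv2.resize(a,(300,200));cv2.imwrite("pics/g.png",o)
```

```text
11.6083 [ 0.76778117  0.19130809 -0.70052408]
```

View pics/g.png

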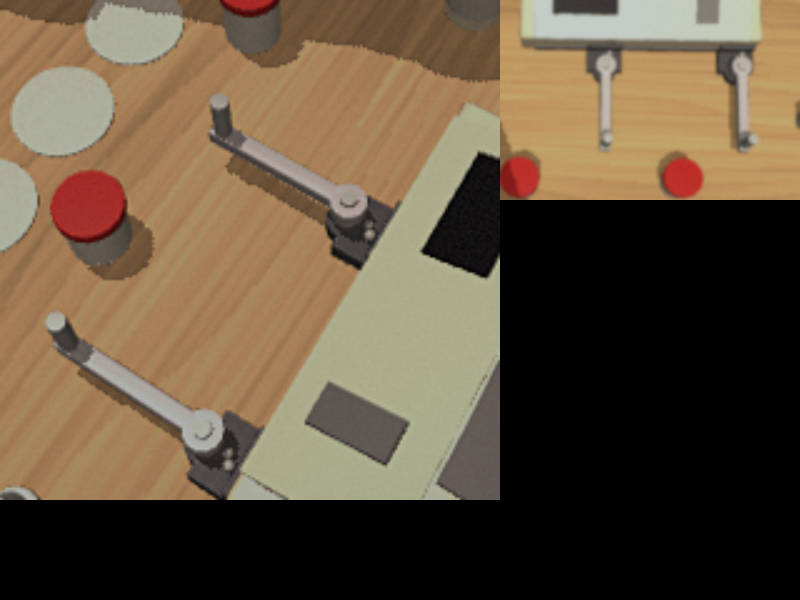

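Both braces stand square out and parallel, with stud tops at scene crop (220,102) and (57,322), and the arm is clear of them.

```bash
python3 -c "
from h import *
print(bot.sign_off())"
```

```text
the job is handed in; nothing more can be done
None
```

The folded brace was swung out to its stop and released, the other brace was left standing out, and the job was handed in at about 11.7 s with the arm clear; the hand-in returned no verdict.

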